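# Hang the roller hanger on the sloped rail and park it at the end

### The job

Pick up the roller hanger that stands on the bench and hang it on the upper end of the sloped rail, rollers on the bar: the rail's height is set anew each time, so feel for the bar and let the hanger bear on it lightly before you let go. Let it roll down to the stiff sliding stop on its own, without touching it on the way, then push hanger and stop gently along the rail until the stop is home against the end block, and back away. Never press hard on rail or stop (30 N at most, its own weight included) and leave the other parts on the bench where they are.

Things in the scene. Friction and masses are not known exactly. Their poses are not given: they have to be found in the camera images.
- rail_stand: Rail stand fixed on the bench. Origin on the bench below the middle of the rail; z up. The rail is a straight round steel bar, 12 mm thick, at x = 0, running along y from -205 to +205 mm and rising toward +y at 6 degrees. Its height is set anew each time: at y = 0 the bar's axis lies somewhere from z = 155 to 189 mm (not told), firmly clamped.
- high_foot (a point): Point on the stand at its y = +205 mm, bench level: below the upper end of the bar, where it meets the post. A collar of 26 mm diameter on the bar begins 168 mm uphill of the middle. Upper end for hanging: the hanger's saddle at stand y +40 to +120 mm.
- low_foot (a point): Point on the stand at its y = -205 mm, bench level: below the lower end of the bar. Each post stands on a foot plate 90 x 60 mm. A firm end block sits on the bar, its uphill face 165 mm downhill of the middle, measured along the bar.
- slide_stop (a joint): Stop that slides on the bar uphill of the end block: aluminium block, 30 mm wide, 16 mm along the bar, from 12 mm below to 30 mm above the bar's axis. Value in m, growing downhill: 0 = 30 mm short of the end block (uphill face 119 mm downhill of the middle), 0.030 = home on the block. Starts at 0 to 0.008. Stiff: slides at about 6 N and stays where it is left.
- hanger: Roller hanger, loose, steel, 153 mm high, 0.46 to 0.7 kg, standing on the gear blank it carries (disc 60 mm wide; foot up to z 25 mm). Origin under it, below its grip tab; z up. Hung, its axes lie as the stand's, tilted 6 degrees about x with the bar. Side plate at x -26 to -20 mm; open toward +x. Starts with yaw within 0.5 rad of world. Let go on the bar it rolls down at 0.1 to 0.2 m/s.
- grip_tab (a point): Hanger's grip tab, point at its z = 145 mm: upright plate, 10 mm thick in x, 40 mm long in y, z 123 to 153 mm, over a bridge plate (x -26 to 10, y -46 to 46, top at z 124 mm).
- saddle (a point): Point of the hanger at its z = 85 mm: the bar's axis passes here when it hangs properly. Two grooved rollers sit above (y -25 and +25, axles at z 100 mm, groove radius 9, rims down to z 86 mm, x -11 to 11; flared, they centre on the bar within about 5 mm). The mouth between foot and rims (z 26 to 86 mm) takes the bar in from the hanger's +x side.
- push_face (a point): Middle of the outer face of the hanger's uphill end plate: y = 46, z = 110 mm of the hanger; the plate spans x -18 to 12, z 97 to 123 mm. Push here, along the bar. The like plate at y = -46 mm meets the sliding stop.
- oil_seal: Oil seal, flat ring 67 mm in diameter, 16 mm high, loose on the bench; origin at its underside. Leave it.
- cross_shaft_b: Short steel shaft 19 x 60 x 19 mm, loose on the bench beside the rail; origin at its underside. Leave it.
- spider_gear_0: Small bevel gear, 56 mm in diameter, 26 mm high, loose on the bench; origin at its underside. Leave it.
Not all that is in view belongs to the job. Of the things that look like the hanger, the middle-sized one is meant.

How it is judged:
By the outcome, as a careful person would: the job done as asked, in the order asked, and still so for the second after the job is handed in, with the robot touching nothing.
It also fails if it takes over 61 s, if anything falls off the work surface, if the arm or the gripper's body presses on something with over 40 N, if the wrist force passes 120 N, or if a joint passes its speed limit or range.

### The arm

A 7-joint arm with a two-finger parallel gripper is mounted at the origin on the work surface; the furniture and walls round the work are solid. World frame = base frame: x ahead of the robot, y to its left, z up, the work surface at z = 0. Lengths are in m, angles in rad, forces in N, time in s.
With the tool pointing down it reaches from about 0.4 to 0.875 m from the base axis. Payload 19.3 kg.
Tool frame: the origin (TCP) lies at the very end of the fingers, on their centre line; the grasp point (between the pads) lies 19 mm behind it; x points along the fingers, y is the direction in which the jaws open and shut, and the axes are right-handed (so a half turn about x gives the same grasp; the last joint's range is limited). The gripper opens to 85 mm and grips with 20 to 120 N. Pads are 22 mm wide; open, the fingers measure 114 mm over their backs; the gripper's body (76 mm by 85 mm) begins 54 mm behind the grasp point. The pads swing forward as they close: fully open they stand 13 mm farther back than shut.
Start: joints at [-1.206, 0.521, -0.036, 1.599, 0.021, 1.021, -0.113], TCP at [0.263, 0.567, 0.231] pointing down, gripper open.
Joint ranges: [-2.91, 2.91], [-0.3, 2.13], [-1.5, 1.42], [0.17, 2.43], [-1.26, 4.41], [0.16, 1.93], [-2.52, 2.52]. Speed limits (rad/s): [1.89, 1.89, 2.39, 2.39, 3.01, 3.01, 3.01].

### API

Orientations are given as [roll, pitch, yaw] about the fixed x, y, z axes, in that order (R = Rz(yaw) Ry(pitch) Rx(roll)).
In Python, from workcell import bot, grab_frame, job_done gives the robot as it stands.
- The arm moves only by the shell command python3 -m pendant 'ROWS' [OPENING] [FORCE]. ROWS is JSON, a list of rows, each a list of 4 numbers: the shift along the tool's x, y, z in mm, then the turn about the tool's x in degrees. A call has 1 to 12 rows; each row shifts and turns the commanded pose from where the row before left it, along the tool's axes as they then stand; what a row does not reach is not made up. A row lasts 1/8 s, in which the tool goes at most 62.5 mm and 10.7 degrees, less where a joint would pass 70% of its speed; a pose out of reach is approached as far as the arm can. A call is refused whole if a number of a shift passes 62.5 or a number of a turn 10.7, either way. A call with a gripper value outside its range is refused whole. OPENING is the opening, from -1 (shut) to 1 (fully open), set as the call begins (- or left out, the last holds). The fingers move at their own pace and stop on an object; FORCE is the grip in N (left out, the last holds). Time passes only in rows, so rows that do not move let the fingers close. It gives the time, the measured TCP pose, the force and the opening at its end, in the units of the state.
- bot.observe(): the state, without advancing time (a new reading comes with each control period).
- grab_frame(name): name is "side" or "top"; returns a dict with "img" (400x640x3 uint8, red, green, blue), "fovy" (degrees; the focal length in pixels is half the picture's height over the tangent of half this angle, whatever the lens; pixels are square), "cx", "cy" (the principal point, pixels), "k1" (the pictures are not rectified: a ray, as slopes to the right and down, at radius r is drawn at 1 + k1 r^2 times it, then the intrinsics apply), "R" (3x3) and "t" (3): a world point X has camera coordinates R X + t. Camera axes: x right, y down, z forward; pixel columns grow to the right and rows downward; lengths in m; the calibration is good to about 2 mm. A picture is of the moment at which its call begins. There is no depth.
- job_done(): hands the job in, once; it reports no verdict.
The state is a dict: "clock": time; "qpos": joint angles; "qd": joint speeds; "joint_efforts": joint torques, N m; "position": TCP position; "tool_rot": TCP orientation; "force": force on the tool from outside, world axes, zero at the start; "moment": the same for the moment, N m; "grip_width": finger opening in m.
Only numpy, scipy, OpenCV 4.12 (cv2) and the standard library are available. Lean on these libraries where they do the work, as an engineer would, in place of code of your own. Each camera call takes 0.05 s, during which the arm holds its last target.

## Working session

There is one attempt and no reset: what is moved stays moved. The work goes in short steps, Python scripts to look and compute and a shell command to move; the robot and the scene stay as the last step left them, time stands still between calls to the robot, and variables do not carry over. Pictures are saved under pics/ and viewed, and the job is handed in when it is done.

```bash
ls; mkdir -p pics
python3 - <<'E'
from workcell import bot, grab_frame
import cv2,json
for n in ("side","top"):
    f=grab_frame(n); cv2.imwrite(f"pics/{n}0.png",f["img"][:,:,::-1])
    print(n,f["fovy"],f["cx"],f["cy"],f["k1"],f["R"],f["t"])
    json.dump({k:(v.tolist() if hasattr(v,'tolist') else v) for k,v in f.items() if k!="img"},open(f"{n}.json","w"))
print(bot.observe())
E
```

```text
pics
side 56.10202473831372 317.14798918416807 195.76485420124396 -0.04005321776183855 [[-7.90142758e-01  6.12922850e-01 -4.31854114e-05]
 [ 5.00260311e-01  6.44864370e-01 -5.77831780e-01]
 [-3.54138453e-01 -4.56591200e-01 -8.16155887e-01]] [ 0.43507854 -0.26738564  1.22763084]
top 55.59858015409382 320.69439531529673 194.11077545208133 0.0034719989167978863 [[-1.28705166e-02 -9.99916800e-01 -8.61986718e-04]
 [-9.96021256e-01  1.28963893e-02 -8.81778872e-02]
 [ 8.81816673e-02 -2.76337867e-04 -9.96104371e-01]] [0.0403503  0.60304885 0.93080611]
{'clock': 0.1, 'qpos': array([-1.20621545,  0.52195795, -0.03626265,  1.59991107,  0.02116766,
        1.02111458, -0.11279358]), 'qd': array([-0.00168863, -0.00201228, -0.00041828,  0.00011236,  0.00123261,
       -0.00013241,  0.00076093]), 'joint_efforts': array([ 2.41098503e-03, -9.28479195e+01,  1.98331185e+00, -3.70541275e+01,
        1.79885561e-02,  5.26119402e-03, -6.66230608e-05]), 'position': array([0.26319224, 0.56656498, 0.2307961 ]), 'tool_rot': array([-1.49656481,  1.56978915, -1.93142405]), 'force': array([ 0.41583946, -0.44021253, -0.09912989]), 'moment': array([ 0.02982302, -0.00808808,  0.03164259]), 'grip_width': 0.08557175862174757}
```

View pics/side0.png

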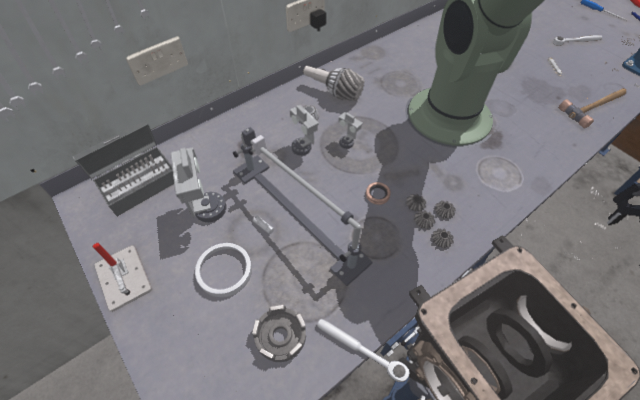

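View pics/top0.png

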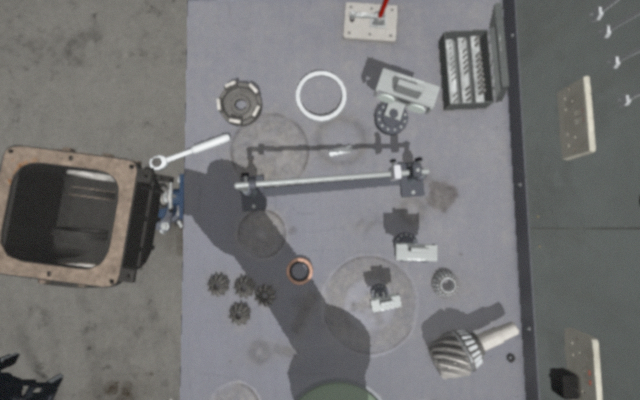

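```bash
cat > h.py <<'E'
import numpy as np,json,cv2
from scipy.optimize import least_squares
C={n:json.load(open(f"{n}.json")) for n in("side","top")}
def proj(n,X):
    c=C[n];X=np.atleast_2d(X);p=X@np.array(c["R"]).T+np.array(c["t"])
    s=p[:,:2]/p[:,2:];r2=(s**2).sum(1,keepdims=True);s=s*(1+c["k1"]*r2)
    f=200/np.tan(np.radians(c["fovy"]/2))
    return s*f+[c["cx"],c["cy"]]
def ray(n,uv):
    c=C[n];f=200/np.tan(np.radians(c["fovy"]/2));d=(np.array(uv,float)-[c["cx"],c["cy"]])/f
    s=d.copy()
    for _ in range(20): s=d/(1+c["k1"]*(s@s))
    R=np.array(c["R"]);o=-R.T@np.array(c["t"]);v=R.T@np.array([s[0],s[1],1]);return o,v/np.linalg.norm(v)
def onz(n,uv,z):
    o,v=ray(n,uv);return o+v*(z-o[2])/v[2]
def tri(a,b):
    # a: side px, b: top px
    A=[];B=[]
    for n,uv in(("side",a),("top",b)):
        o,v=ray(n,uv);P=np.eye(3)-np.outer(v,v);A.append(P);B.append(P@o)
    X=np.linalg.lstsq(np.vstack(A),np.hstack(B),rcond=None)[0]
    return X,proj("side",X)[0]-a,proj("top",X)[0]-b
E
python3 - <<'E'
import cv2
from h import *
s=cv2.imread("pics/side0.png");t=cv2.imread("pics/top0.png")
def crop(im,x,y,w,h,k,o): cv2.imwrite(o,cv2.resize(im[y:y+h,x:x+w],None,fx=k,fy=k,interpolation=cv2.INTER_CUBIC))
crop(s,220,80,160,120,5,"pics/c1.png");crop(s,220,120,160,160,3.7,"pics/c2.png")
crop(t,360,210,120,110,5,"pics/c3.png");crop(t,230,140,210,80,3.8,"pics/c4.png")
E
```

```text
(no output)
```

View pics/c1.png

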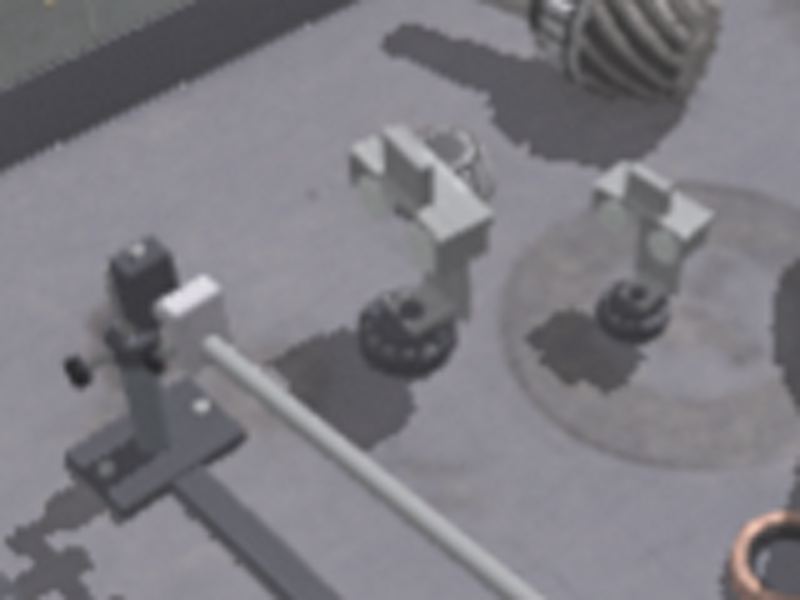

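View pics/c2.png

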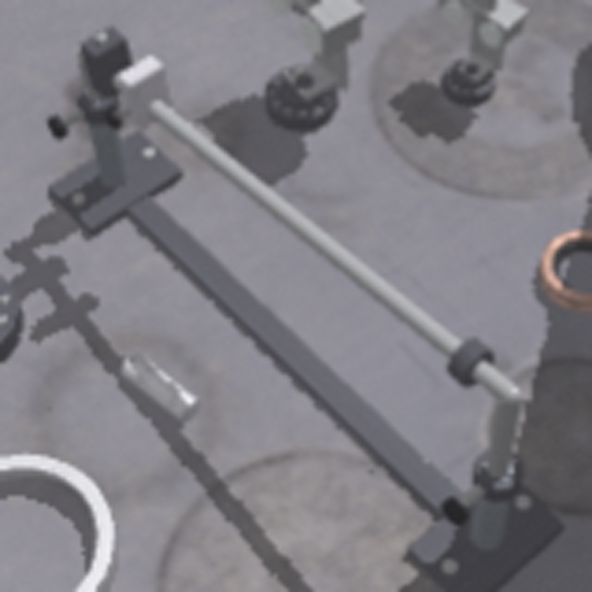

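View pics/c3.png

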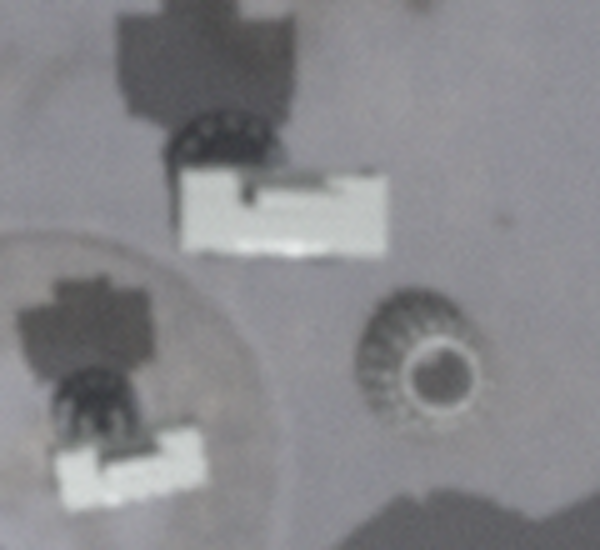

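View pics/c4.png

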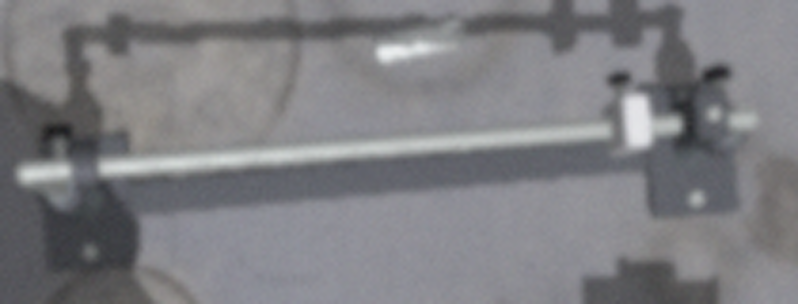

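```bash
cat > fit1.py <<'E'
from h import *
from scipy.spatial.transform import Rotation as Ro
def c1(x,y): return (220+x/5,80+y/5)
def c3(x,y): return (360+x/5,210+y/5)
obs=[("top",(10,46,124),c3(180,170)),("top",(10,-46,124),c3(388,175)),("top",(-26,-46,124),c3(387,255)),("top",(-26,46,124),c3(180,252)),
("side",(-26,46,124),c1(492,213)),("side",(10,46,124),c1(437,240)),("side",(10,-46,124),c1(350,150))]
def tf(p,X):
    R=Ro.from_euler("z",p[2]).as_matrix();return np.array(X)/1000@R.T+[p[0],p[1],0]
f=lambda p:np.concatenate([proj(n,tf(p,X))[0]-u for n,X,u in obs])
r=least_squares(f,[.4,-.2,0]);print("hanger",r.x,np.round(r.fun.reshape(-1,2),1))
np.save("hanger.npy",r.x)
# rail: px along axis
def t4(x,y): return (230+x/3.8,140+y/3.8)
def s2(x,y): return (220+x/3.7,120+y/3.7)
def axis(p):
    a=np.radians(6);R=Ro.from_euler("z",p[2]).as_matrix()
    return lambda s,off=(0,0,0):(R@(np.array([0,s*np.cos(a),s*np.sin(a)])+np.array(off)))+[p[0],p[1],p[3]]
# axis line points: distance to projected line; collar s=0.168 downhill face
lt=[t4(600,131),t4(400,143.5),t4(200,157.5),t4(130,162)]
ls=[s2(170,117),s2(250,178),s2(330,240),s2(400,297),s2(440,330)]
def res(p):
    A=axis(p);o=[]
    for n,L in(("top",lt),("side",ls)):
        a=proj(n,A(-.1))[0];b=proj(n,A(.15))[0];d=(b-a)/np.linalg.norm(b-a)
        for u in L: o.append(d[0]*(u[1]-a[1])-d[1]*(u[0]-a[0]))
    return np.array(o)
coll=[("side",.168,s2(459,345))]
def full(p):
    A=axis(p);o=list(res(p))
    for n,X,u in ex(p): 
        o+=list(proj(n,X)[0]-u)
    return np.array(o)
def ex(p):
    R=Ro.from_euler("z",p[2]).as_matrix()
    g=lambda X:R@(np.array(X)/1000)+[p[0],p[1],0]
    A=axis(p)
    return [("side",A(.168+.005),s2(474,358)), # collar approx mid 
            ]
r=least_squares(full,[.55,0,0,.17]);print("rail",r.x,np.round(r.fun,1))
for e in("side","top"):
  for s in(-.165,-.119,0,.168,.205): print(e,s,proj(e,axis(r.x)(s))[0])
np.save("rail.npy",r.x)
p=r.x
s=cv2.imread("pics/side0.png");t=cv2.imread("pics/top0.png")
K=4
for n,im,(x,y,w,h) in(("side",s,(220,80,170,200)),("top",t,(230,140,210,140))):
    k=800/w if h/w<.75 else 600/h
    c=cv2.resize(im[y:y+h,x:x+w],None,fx=k,fy=k,interpolation=cv2.INTER_CUBIC)
    def dr(P,col):
        q=proj(n,P)-[x,y]; cv2.polylines(c,[np.round((q+.5)*k-.5).astype(int)],False,col,1,cv2.LINE_AA)
    A=axis(p);dr(np.array([A(-.205),A(.205)]),(0,0,255))
    R=Ro.from_euler("z",p[2]).as_matrix()
    for yy in(-.205,.205):
        for hx,hy in((.045,.03),(.03,.045)):
          dr(np.array([R@[i*hx,yy+j*hy,0]+[p[0],p[1],0] for i,j in((-1,-1),(1,-1),(1,1),(-1,1),(-1,-1))]),(0,255,0))
    for sgm in(-.165,-.119,.168):
        dr(np.array([A(sgm,(d*.015,0,0)) for d in(-1,1)]),(255,0,0))
        dr(np.array([A(sgm,(0,0,d)) for d in(-.012,.03)]),(255,0,0))
    hp=np.load("hanger.npy")
    dr(tf(hp,[(-26,-46,124),(10,-46,124),(10,46,124),(-26,46,124),(-26,-46,124)]),(0,255,255))
    dr(tf(hp,[(-5,-20,153),(5,-20,153),(5,20,153),(-5,20,153),(-5,-20,153)]),(0,255,255))
    cc=np.linspace(0,6.3,40);dr(tf(hp,np.c_[30*np.cos(cc),30*np.sin(cc),0*cc]),(0,255,255))
    cv2.imwrite(f"pics/ov_{n}.png",c)
E
python3 fit1.py
```

```text
hanger [ 0.46873319 -0.17969269 -0.0351037 ] [[-0.2  0.1]
 [-0.7  0. ]
 [-0.4  0.3]
 [-0.3 -0. ]
 [-0.3 -0.5]
 [-0.1 -0.5]
 [-1.3 -1.1]]
rail [0.62422639 0.01033672 0.07426546 0.17713007] [-0.6  0.   0.2  0.3  0.8  0.1 -0.4 -0.3 -0.1 -0.   0. ]
side -0.165 [252.81945664 139.97756813]
side -0.119 [263.63673932 148.69234276]
side 0 [294.46584239 173.53174181]
side 0.168 [346.3844916  215.37125089]
side 0.205 [359.39643366 225.85871222]
top -0.165 [405.64196535 172.61389126]
top -0.119 [385.14145094 174.11727397]
top 0 [330.92443145 178.09172054]
top 0.168 [251.30387754 183.92445904]
top 0.205 [233.25545213 185.24597463]
```

View pics/ov_side.png

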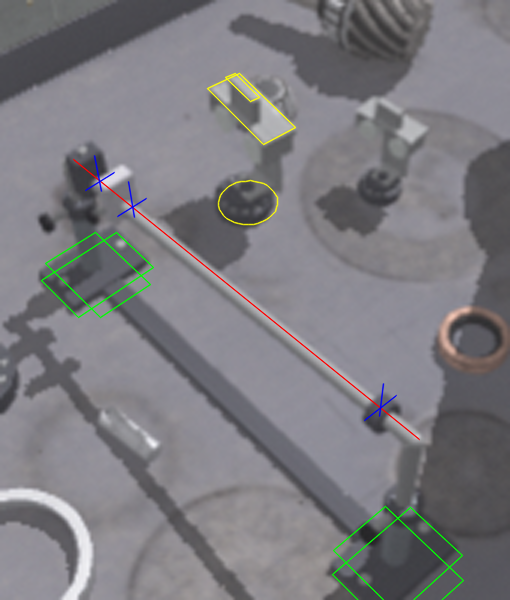

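View pics/ov_top.png

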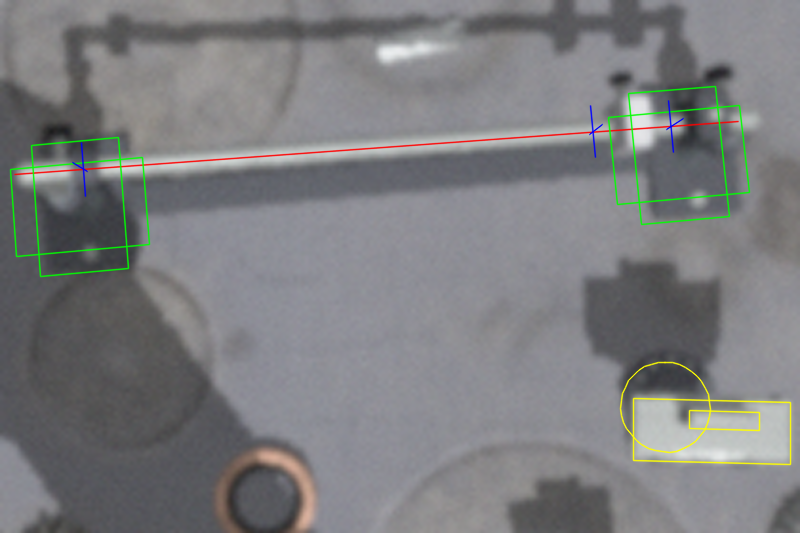

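```bash
cat > zoom.py <<'E'
import cv2,sys,numpy as np
# zoom.py in out x y w h k : grid labelled in full-image pixel coords
def zoom(src,out,x,y,w,h,k,g=5):
    im=cv2.imread(src) if isinstance(src,str) else src
    M=np.float32([[k,0,(.5-x)*k-.5],[0,k,(.5-y)*k-.5]])
    c=cv2.warpAffine(im,M,(int(w*k),int(h*k)),flags=cv2.INTER_CUBIC)
    for a in range(int(np.ceil(x/g)*g),int(x+w),g):
        X=int((a+.5-x)*k); cv2.line(c,(X,0),(X,4 if a%(2*g) else 9),(0,255,255),1)
        if a%(2*g)==0: cv2.putText(c,str(a),(X-8,20),0,.35,(0,255,255),1)
    for a in range(int(np.ceil(y/g)*g),int(y+h),g):
        Y=int((a+.5-y)*k); cv2.line(c,(0,Y),(4 if a%(2*g) else 9,Y),(0,255,255),1)
        if a%(2*g)==0: cv2.putText(c,str(a),(11,Y+3),0,.35,(0,255,255),1)
    cv2.imwrite(out,c)
if __name__=="__main__":
    a=sys.argv; zoom(a[1],a[2],*map(float,a[3:8]))
E
python3 zoom.py pics/top0.png pics/z1.png 370 145 70 60 10
python3 zoom.py pics/top0.png pics/z2.png 228 150 70 60 10
python3 zoom.py pics/side0.png pics/z3.png 228 120 65 60 10
python3 zoom.py pics/side0.png pics/z4.png 325 200 65 60 10
```

```text
(no output)
```

View pics/z1.png

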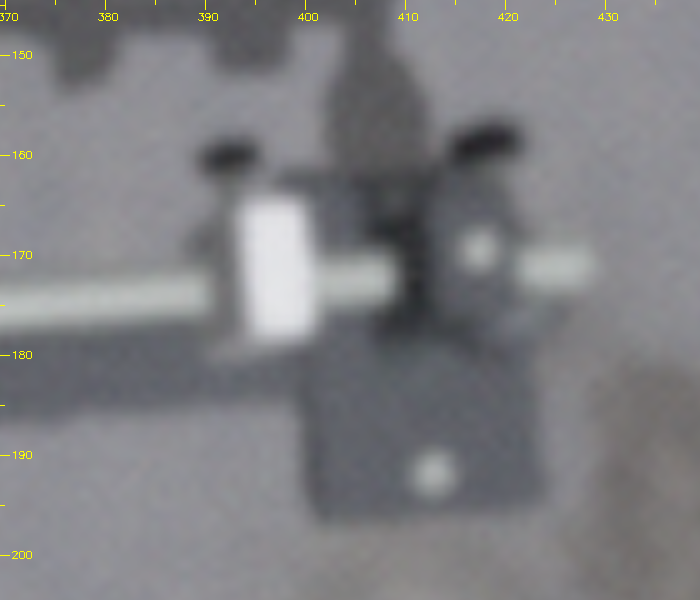

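View pics/z2.png

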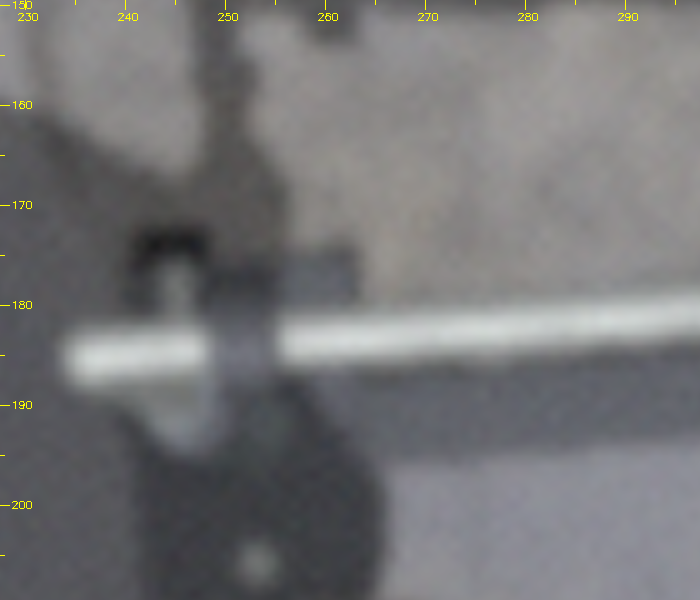

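View pics/z3.png

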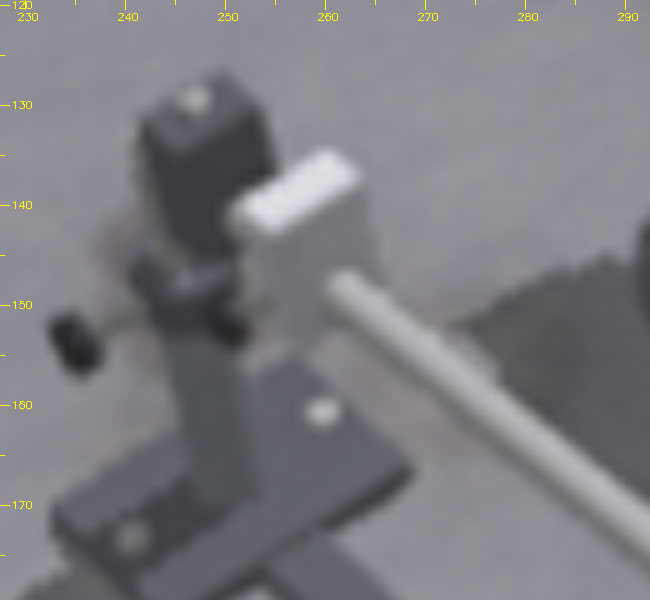

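View pics/z4.png

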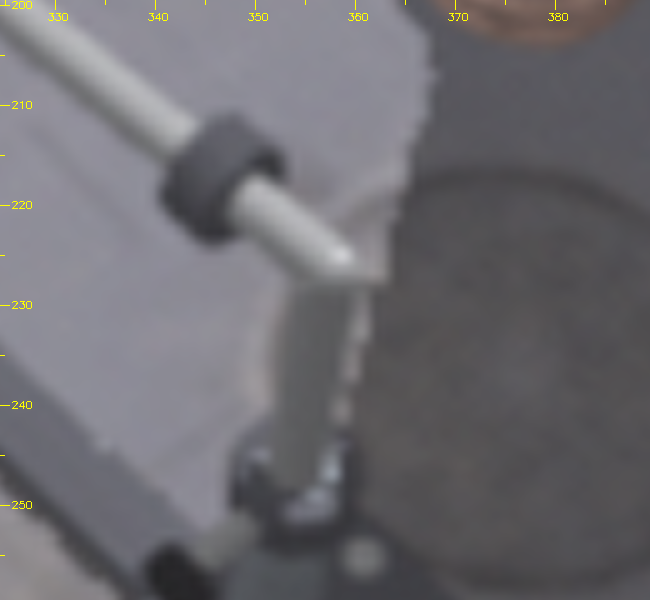

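Run:
```python
from h import *
np.set_printoptions(precision=4,suppress=True)
print(tri((344.3,214.2),(255,183.9)))
print(tri((350.3,218.7),(248.2,184.6)))
print(tri((257.4,138.7),(397.2,171.5)))
print(tri((358.5,225.5),(234.2,185.6)))
# bar center profile in top & side
t=cv2.cvtColor(cv2.imread("pics/top0.png"),6).astype(float);s=cv2.cvtColor(cv2.imread("pics/side0.png"),6).astype(float)
for x in range(262,390,16):
    c=t[165:190,x-1:x+2].mean(1); thr=170; w=np.clip(c-150,0,None);print(x,(w*np.arange(165,190)).sum()/w.sum(),end="; ")
```

```text
(array([0.6119, 0.1702, 0.1909]), array([-0.191 , -0.0105]), array([-0.1293,  0.1388]))
(array([0.6099, 0.1852, 0.1905]), array([-0.7219, -0.0388]), array([-0.4911,  0.5152]))
(array([ 0.6351, -0.1297,  0.1831]), array([-0.3026, -0.0548]), array([-0.2225,  0.2749]))
(array([0.6089, 0.2117, 0.1971]), array([0.2575, 0.0105]), array([ 0.1745, -0.18  ]))
262 183.43103448275863; 278 182.26425855513307; 294 180.947247706422; 310 179.68856447688566; 326 178.51785714285714; 342 177.36813186813185; 358 176.11918604651163; 374 174.84666666666666;
```

```bash
cat > fit2.py <<'E'
from h import *
from scipy.spatial.transform import Rotation as Ro
a=np.radians(6)
def P(p,s,x=0,n=0):
    R=Ro.from_euler("z",p[2]).as_matrix()
    return R@np.array([x,s*np.cos(a)-n*np.sin(a),s*np.sin(a)+n*np.cos(a)])+[p[0],p[1],p[3]]
lt=[(262,183.43),(278,182.26),(294,180.95),(310,179.69),(326,178.52),(342,177.37),(358,176.12),(374,174.85)]
def s2(x,y): return (220+(x+.5)/3.7-.5,120+(y+.5)/3.7-.5)
ls=[s2(170,117),s2(250,178),s2(330,240),s2(400,297),s2(440,330)]
def f(p):
    o=[]
    for n,L in(("top",lt),("side",ls)):
        A=proj(n,P(p,-.1))[0];B=proj(n,P(p,.15))[0];d=(B-A)/np.linalg.norm(B-A)
        o+=[d[0]*(u[1]-A[1])-d[1]*(u[0]-A[0]) for u in L]
    d=p[4]
    for n,X,u in [("side",P(p,.168),(344.3,214.2)),("side",P(p,.184),(350.3,218.7)),("top",P(p,.168),(255,183.9)),("top",P(p,.184),(248.2,184.6)),
      ("top",P(p,-.119-d,.015,.03),(393.5,164.5)),("top",P(p,-.135-d,.015,.03),(400.2,164.5)),("top",P(p,-.119-d,-.015,.03),(394.5,178.5)),("top",P(p,-.135-d,-.015,.03),(401,178.5)),
      ("side",P(p,-.119-d,-.015,.03),(263.5,137)),("side",P(p,-.135-d,-.015,.03),(260.5,134.3)),("side",P(p,-.119-d,.015,.03),(254.7,142.8)),("side",P(p,-.135-d,.015,.03),(251,140.3))]:
        o+=list(proj(n,X)[0]-u)
    return np.array(o)
if __name__=="__main__":
    np.set_printoptions(precision=2,suppress=True,linewidth=150)
    r=least_squares(f,[.62,0,.07,.17,.004],loss="soft_l1");print(r.x.round(4),f(r.x)[:13],"\n",f(r.x)[13:].reshape(-1,2))
    np.save("rail.npy",r.x)
    print(np.sqrt(np.diag(np.linalg.inv(r.jac.T@r.jac))).round(4))
E
python3 fit2.py
```

```text
[0.62 0.   0.08 0.17 0.  ] [ 0.4   0.32  0.37  0.37  0.28  0.17  0.16  0.18 -0.2  -0.81 -1.21 -0.98 -0.75] 
 [[-0.15  0.06]
 [-0.65 -0.05]
 [ 0.17  0.47]
 [-0.75  0.38]
 [-1.24  0.18]
 [-0.6  -0.38]
 [-0.69  0.25]
 [ 0.18 -0.34]
 [ 0.55 -1.01]
 [-0.34 -1.28]
 [-0.59 -0.69]
 [-0.74 -1.26]]
[0. 0. 0. 0. 0.]
```

```bash
cat > st.py <<'E'
import sys,numpy as np
from workcell import bot
from scipy.spatial.transform import Rotation as Ro
np.set_printoptions(precision=4,suppress=True)
o=bot.observe();R=Ro.from_euler("xyz",o["tool_rot"]).as_matrix()
print("clk",round(o["clock"],2),"pos",o["position"],"F",o["force"].round(2),"w",round(o["grip_width"],4))
print("R cols x",R[:,0],"y",R[:,1],"z",R[:,2], "yaw of y(deg)",round(np.degrees(np.arctan2(R[1,1],R[0,1])),2))
if len(sys.argv)>1:
    X=np.array([float(v) for v in sys.argv[1:4]]);d=(X-o["position"])*1000
    print("tool shift mm",(R.T@d).round(1))
    if len(sys.argv)>4:
        # target yaw of tool y deg (mod 180); turn about tool x (down) = -dyaw
        dy=(float(sys.argv[4])-np.degrees(np.arctan2(R[1,1],R[0,1]))+90)%180-90
        print("turn deg about tool x",round(-dy,2))
E
python3 st.py .46 .1 .231 -2.0; python3 -c "
import numpy as np;print(np.load('rail.npy'),np.load('hanger.npy'))"
```

```text
clk 0.1 pos [0.2632 0.5666 0.2308] F [ 0.42 -0.44 -0.1 ] w 0.0856
R cols x [-0.0004 -0.0009 -1.    ] y [ 0.4213  0.9069 -0.001 ] z [ 0.9069 -0.4213  0.0001] yaw of y(deg) 65.08
tool shift mm [   0.2 -340.2  375. ]
turn deg about tool x 67.08
[0.62465634 0.00321954 0.07953573 0.17203218 0.00235314] [ 0.46873319 -0.17969269 -0.0351037 ]
```

```bash
python3 -m pendant '[[0,-20,22,0],[0,-40,44,0],[0,-40,44,0],[0,-40,44,0],[0,-40,44,0],[0,-40,44,0],[0,-40,44,0],[0,-40,44,0],[0,-25,27,0],[0,-15,18,0],[0,0,0,0]]' 1; python3 st.py .469 -.18 .2 -2.0
```

```text
clock: 1.48
position: [0.4605, 0.0989, 0.2311]
tool_rot: [-1.509, 1.57, -1.947]
force: [-0.4, -0.4, -0.2]
grip_width: 0.0855
clk 1.48 pos [0.4605 0.0989 0.2311] F [-0.43 -0.4  -0.15] w 0.0855
R cols x [-0.0002 -0.0005 -1.    ] y [ 0.4238  0.9057 -0.0006] z [ 0.9057 -0.4238  0.    ] yaw of y(deg) 64.92
tool shift mm [  31.3 -249.   125.9]
turn deg about tool x 66.92
```

```bash
python3 -m pendant '[[0,0,0,9],[0,0,0,10],[0,0,0,10],[0,0,0,10],[0,0,0,10],[0,0,0,9],[0,0,0,9],[0,0,0,0]]' 1; python3 st.py .469 -.18 .2 -2.0
```

```text
clock: 2.48
position: [0.4598, 0.1013, 0.2312]
tool_rot: [-1.302, 1.57, -2.905]
force: [0.1, 0.9, 0.3]
grip_width: 0.0855
clk 2.48 pos [0.4598 0.1013 0.2312] F [0.07 0.89 0.27] w 0.0855
R cols x [-0.0004 -0.0001 -1.    ] y [ 0.9995 -0.0315 -0.0004] z [-0.0315 -0.9995  0.0001] yaw of y(deg) -1.8
tool shift mm [ 31.2  18.1 280.9]
turn deg about tool x 0.2
```

```bash
python3 -m pendant '[[0,2,25,0],[3,2,45,0],[5,2,45,0],[5,3,45,0],[5,3,45,0],[5,3,40,0],[5,2,24,0],[3,1,12,0],[0,0,0,0]]' 1; python3 st.py .469 -.18 .129 -2.0
python3 - <<'E'
from workcell import grab_frame
from zoom import zoom
import numpy as np
for n,b in(("side",(270,70,80,60,9)),("top",(375,215,80,60,9))):
    im=np.ascontiguousarray(grab_frame(n)["img"][:,:,::-1]);zoom(im,f"pics/g_{n}.png",*b)
E
```

```text
clock: 3.6
position: [0.4687, -0.1808, 0.2001]
tool_rot: [-1.947, 1.57, 2.733]
force: [0.2, 0.5, -0.7]
grip_width: 0.0857
clk 3.6 pos [ 0.4687 -0.1808  0.2001] F [ 0.24  0.46 -0.67] w 0.0857
R cols x [-0.0005  0.0002 -1.    ] y [ 0.9995 -0.0321 -0.0005] z [-0.0321 -0.9995 -0.0002] yaw of y(deg) -1.84
tool shift mm [71.1  0.3 -0.8]
turn deg about tool x 0.16
```

View pics/g_side.png

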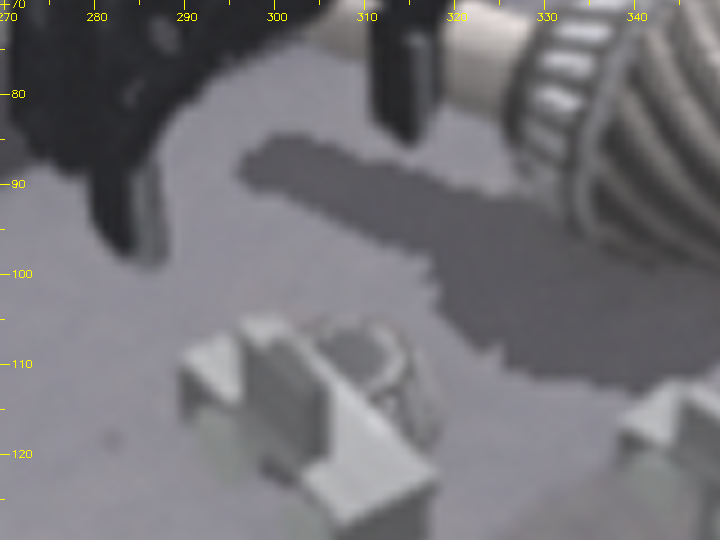

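View pics/g_top.png

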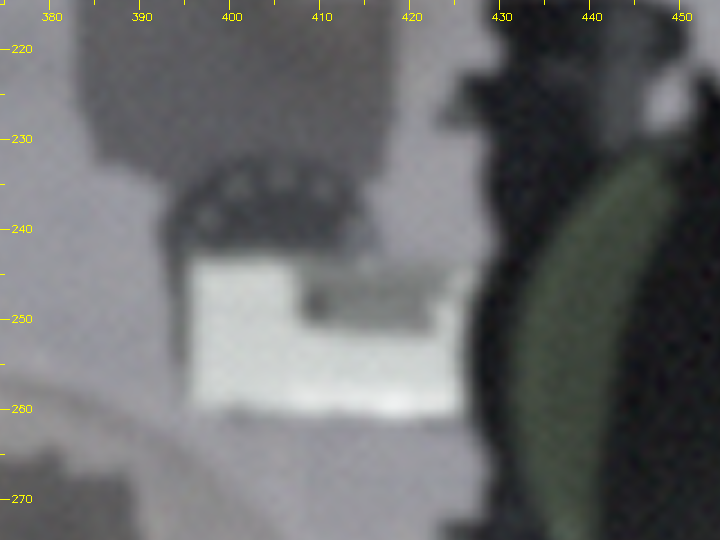

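Run:
```python
from h import *
from fit1 import tf
hp=np.load("hanger.npy");np.set_printoptions(precision=1,suppress=True)
T=[(5,-20,153),(5,20,153),(-5,-20,153),(-5,20,153),(5,-20,124),(5,20,124),(-26,46,124),(10,46,124),(10,-46,124),(-26,-46,124)]
for n in("side","top"):
    print(n);print(proj(n,tf(hp,T)))
    print(proj(n,[(.4687,-.1808,.2),(.5187,-.1808,.213),(.4187,-.1808,.213)]))
```

```text
hanger [ 0.46873319 -0.17969269 -0.0351037 ] [[-0.2  0.1]
 [-0.7  0. ]
 [-0.4  0.3]
 [-0.3 -0. ]
 [-0.3 -0.5]
 [-0.1 -0.5]
 [-1.3 -1.1]]
rail [0.62422639 0.01033672 0.07426546 0.17713007] [-0.6  0.   0.2  0.3  0.8  0.1 -0.4 -0.3 -0.1 -0.   0. ]
side -0.165 [252.81945664 139.97756813]
side -0.119 [263.63673932 148.69234276]
side 0 [294.46584239 173.53174181]
side 0.168 [346.3844916  215.37125089]
side 0.205 [359.39643366 225.85871222]
top -0.165 [405.64196535 172.61389126]
top -0.119 [385.14145094 174.11727397]
top 0 [330.92443145 178.09172054]
top 0.168 [251.30387754 183.92445904]
top 0.205 [233.25545213 185.24597463]
side
[[294.8 105.3]
 [303.1 113.4]
 [297.9 103.9]
 [306.2 111.9]
 [295.3 113.3]
 [303.4 121.4]
 [318.1 122.1]
 [307.3 127.5]
 [288.7 108.9]
 [299.3 103.9]]
[[299.6  94.6]
 [283.5  98.5]
 [314.7  83.1]]
top
[[428.9 247.7]
 [410.4 247.3]
 [429.  252.4]
 [410.4 252. ]
 [425.3 247. ]
 [407.4 246.6]
 [395.7 260.4]
 [395.8 244.1]
 [436.9 245. ]
 [437.  261.3]]
[[426.2 251.2]
 [427.1 226.5]
 [429.  276.9]]
```

```bash
python3 fit2.py >/dev/null
python3 - <<'E'
from h import *
print(np.load("rail.npy"),onz("top",(447,285),.04),onz("top",(433,285),0.0), onz("side",(316,112),.04))
E
python3 -m pendant '[[10,0,0,0],[15,0,0,0],[15,0,0,0],[14,0,0,0],[10,0,0,0],[7,0,0,0],[0,0,0,0]]' 1; python3 st.py .469 -.18 .129 -2.0
```

```text
[0.62465634 0.00321954 0.07953573 0.17203218 0.00235314] [ 0.37620222 -0.27209184  0.04      ] [ 0.37055872 -0.24955695  0.        ] [ 0.3673754  -0.24211877  0.04      ]
clock: 4.58
position: [0.4686, -0.181, 0.129]
tool_rot: [-1.638, 1.57, 3.041]
force: [-0.0, -0.4, 0.5]
grip_width: 0.0854
clk 4.58 pos [ 0.4686 -0.181   0.129 ] F [-0.02 -0.42  0.45] w 0.0854
R cols x [-0.0005  0.0001 -1.    ] y [ 0.9994 -0.0335 -0.0005] z [-0.0335 -0.9994 -0.    ] yaw of y(deg) -1.92
tool shift mm [-0.   0.3 -1. ]
turn deg about tool x 0.08
```

```bash
python3 -m pendant '[[0,0,0,0],[0,0,0,0],[0,0,0,0],[0,0,0,0],[0,0,0,0],[0,0,0,0],[0,0,0,0]]' -1 40; python3 st.py
```

```text
clock: 5.45
position: [0.4684, -0.1811, 0.1294]
tool_rot: [-1.748, 1.57, 2.93]
force: [-4.6, -1.0, 5.4]
grip_width: 0.009
clk 5.45 pos [ 0.4684 -0.1811  0.1294] F [-4.6  -0.96  5.41] w 0.009
R cols x [-0.0005  0.0001 -1.    ] y [ 0.9994 -0.0337 -0.0005] z [-0.0337 -0.9994 -0.0001] yaw of y(deg) -1.93
```

```bash
python3 -m pendant '[[-3,0,0,0],[-10,0,0,0],[-20,0,0,0],[-30,0,0,0],[-30,0,0,0],[-20,0,0,0],[-10,0,0,0],[0,0,0,0],[0,0,0,0]]'; python3 st.py;python3 - <<'E'
from workcell import grab_frame
from zoom import zoom
import numpy as np
for n,b in(("side",(270,50,80,90,6.5)),("top",(375,200,100,80,7))):
    im=np.ascontiguousarray(grab_frame(n)["img"][:,:,::-1]);zoom(im,f"pics/l_{n}.png",*b)
E
```

```text
clock: 6.58
position: [0.4684, -0.1808, 0.2516]
tool_rot: [-1.703, 1.57, 2.976]
force: [0.5, -0.5, -6.4]
grip_width: 0.0092
clk 6.58 pos [ 0.4684 -0.1808  0.2516] F [ 0.52 -0.46 -6.41] w 0.0092
R cols x [-0.0012  0.0002 -1.    ] y [ 0.9994 -0.0333 -0.0012] z [-0.0333 -0.9994 -0.0002] yaw of y(deg) -1.91
```

View pics/l_side.png

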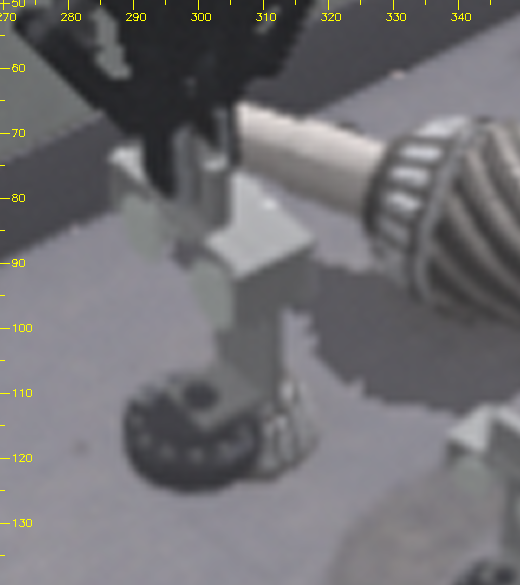

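```bash
python3 -m pendant '[[0,0,0,-2.5],[0,0,0,-4],[0,0,0,0]]'; python3 st.py .539 .070 .253 4.56
```

```text
clock: 7.05
position: [0.4686, -0.181, 0.2519]
tool_rot: [-1.748, 1.57, 3.044]
force: [-0.9, 1.1, -6.2]
grip_width: 0.0093
clk 7.05 pos [ 0.4686 -0.181   0.2519] F [-0.93  1.07 -6.21] w 0.0093
R cols x [-0.0008  0.0001 -1.    ] y [ 0.9968  0.0795 -0.0008] z [ 0.0795 -0.9968 -0.0001] yaw of y(deg) 4.56
tool shift mm [  -1.2   90.2 -244.6]
turn deg about tool x -0.0
```

```bash
python3 -m pendant '[[0,4,-10,0],[0,8,-22,0],[0,12,-32,0],[0,13,-36,0],[0,13,-36,0],[0,13,-36,0],[0,12,-32,0],[0,8,-22,0],[0,5,-13,0],[-1,2,-5,0],[0,0,0,0],[0,0,0,0]]'; python3 st.py .539 .070 .253 4.56;python3 - <<'E'
from workcell import grab_frame
from zoom import zoom
import numpy as np
for n,b in(("side",(265,70,120,160,3.7)),("top",(230,130,200,110,4))):
    im=np.ascontiguousarray(grab_frame(n)["img"][:,:,::-1]);zoom(im,f"pics/m_{n}.png",*b)
    zoom(im,f"pics/m_{n}_full.png",0,0,640,400,1,50)
E
```

```text
clock: 8.55
position: [0.5388, 0.0686, 0.2534]
tool_rot: [-0.121, 1.571, -1.613]
force: [0.4, 0.6, -5.6]
grip_width: 0.0089
clk 8.55 pos [0.5388 0.0686 0.2534] F [ 0.41  0.58 -5.6 ] w 0.0089
R cols x [-0.     -0.0002 -1.    ] y [ 0.9969  0.0787 -0.    ] z [ 0.0787 -0.9969  0.0002] yaw of y(deg) 4.51
tool shift mm [ 0.4  0.3 -1.4]
turn deg about tool x -0.05
```

View pics/m_side.png

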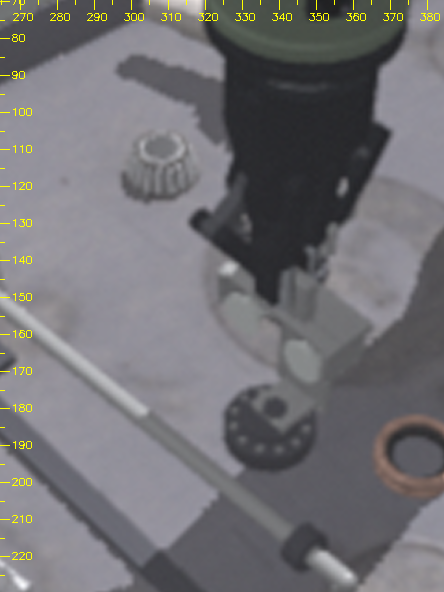

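View pics/m_top.png

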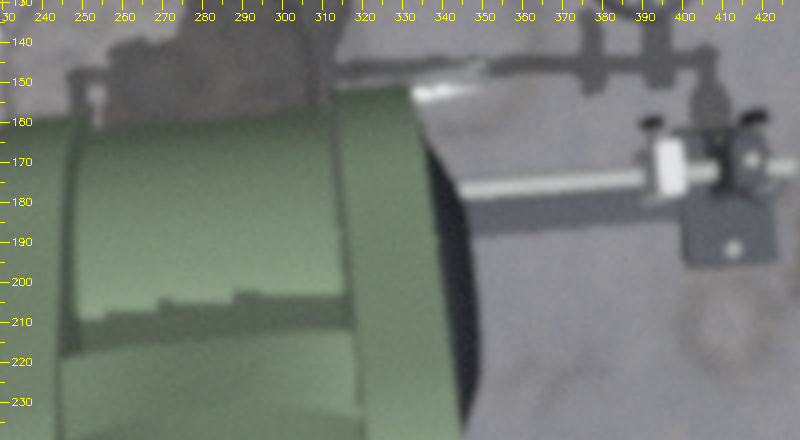

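```bash
cat > ov.py <<'E'
import sys
from h import *
from zoom import zoom
from scipy.spatial.transform import Rotation as Ro
from fit2 import P
def hang(o,yaw,tilt=0):
    R=Ro.from_euler("z",yaw).as_matrix()@Ro.from_euler("x",tilt).as_matrix()
    return lambda L:np.array(L)/1000@R.T+o
def lines(T):
    c=np.linspace(0,2*np.pi,40)
    return [T([(-26,-46,124),(10,-46,124),(10,46,124),(-26,46,124),(-26,-46,124)]),
     T([(-5,-20,153),(5,-20,153),(5,20,153),(-5,20,153),(-5,-20,153)]),T(np.c_[30*np.cos(c),30*np.sin(c),25+0*c]),
     T(np.c_[11+0*c,25+12*np.cos(c),100+12*np.sin(c)]),T(np.c_[11+0*c,-25+12*np.cos(c),100+12*np.sin(c)])]
def draw(n,im,out,box,L,p):
    x,y,w,h,k=box;zoom(im,out,*box);c=cv2.imread(out)
    def d(Q,col):
        q=(proj(n,Q)-[x,y]+.5)*k-.5;cv2.polylines(c,[np.round(q).astype(int)],False,col,1,cv2.LINE_AA)
    for l in L:d(l,(0,255,255))
    d(np.array([P(p,-.16),P(p,.2)]),(0,0,255));
    d(np.array([P(p,.168,0,-.013),P(p,.168,0,.013)]),(255,0,0))
    cv2.imwrite(out,c)
E
python3 - <<'E'
from ov import *
from workcell import grab_frame,bot
p=np.load("rail.npy");t=bot.observe()["position"]
y=p[2];o=t+[0,0,-.129]+.002*np.array([-np.sin(y),np.cos(y),0])
im=np.ascontiguousarray(grab_frame("side")["img"][:,:,::-1])
draw("side",im,"pics/ov2.png",(265,120,110,110,6),lines(hang(o,y)),p)
E
```

```text
(no output)
```

View pics/ov2.png

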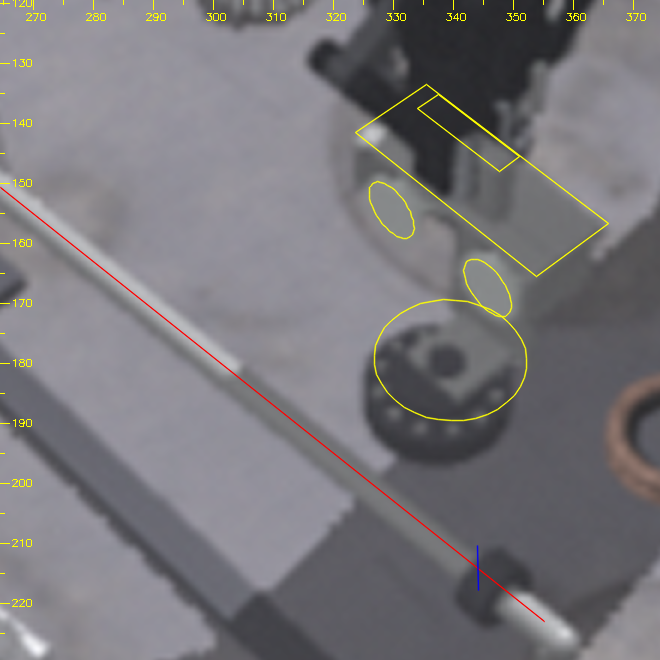

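```bash
python3 -m pendant '[[0,5,-1,0],[0,12,0,0],[0,12,0,0],[0,12,0,0],[0,9,0,0]]'; python3 st.py .6188 .0760 .253 4.56
```

```text
clock: 9.32
position: [0.5896, 0.0745, 0.2531]
tool_rot: [-0.587, 1.571, -2.078]
force: [-0.5, 0.1, -5.4]
grip_width: 0.0092
clk 9.32 pos [0.5896 0.0745 0.2531] F [-0.5   0.09 -5.39] w 0.0092
R cols x [-0.0001 -0.0002 -1.    ] y [ 0.9968  0.0799 -0.0001] z [ 0.0799 -0.9968  0.0002] yaw of y(deg) 4.58
tool shift mm [ 0.1 29.2  0.8]
turn deg about tool x 0.02
```

```bash
python3 -m pendant '[[0,9,0,0],[0,9,0,0],[0,7,0,0],[0,5,0,0],[0,0,0,0],[0,0,0,0]]'; python3 st.py .6188 .0760 .253 4.56;python3 - <<'E'
from ov import *
from workcell import grab_frame,bot
p=np.load("rail.npy");t=bot.observe()["position"]
y=p[2];o=t+[0,0,-.129]+.002*np.array([-np.sin(y),np.cos(y),0])
im=np.ascontiguousarray(grab_frame("side")["img"][:,:,::-1])
draw("side",im,"pics/ov3.png",(265,140,110,110,6),lines(hang(o,y)),p)
E
```

```text
clock: 10.07
position: [0.6184, 0.0768, 0.2533]
tool_rot: [-1.543, 1.571, -3.034]
force: [-0.4, 0.4, -6.1]
grip_width: 0.0093
clk 10.07 pos [0.6184 0.0768 0.2533] F [-0.41  0.38 -6.05] w 0.0093
R cols x [-0.0002 -0.     -1.    ] y [ 0.9968  0.0799 -0.0002] z [ 0.0799 -0.9968  0.    ] yaw of y(deg) 4.58
tool shift mm [0.3 0.3 0.8]
turn deg about tool x 0.02
```

View pics/ov3.png

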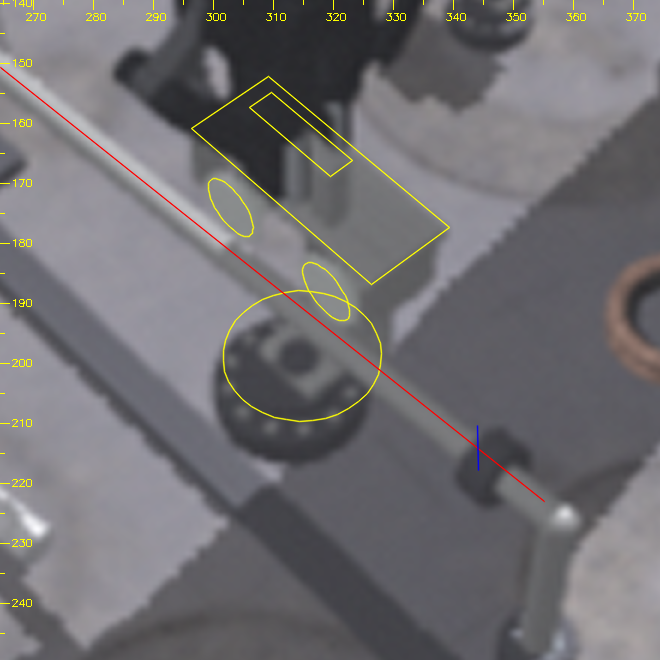

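```bash
python3 -m pendant '[[4,0,0,0],[6,0,0,0],[5,0,0,0],[2,0,0,0],[1,0,0,0],[0,0,0,0]]' - 25; python3 st.py
```

```text
clock: 10.88
position: [0.6187, 0.0768, 0.2353]
tool_rot: [1.163, 1.571, -0.327]
force: [0.8, 0.8, -5.2]
grip_width: 0.009
clk 10.88 pos [0.6187 0.0768 0.2353] F [ 0.76  0.82 -5.23] w 0.009
R cols x [ 0.0001 -0.     -1.    ] y [0.9968 0.0799 0.0001] z [ 0.0799 -0.9968  0.    ] yaw of y(deg) 4.58
```

```bash
python3 -m pendant '[[1,0,0,0],[1,0,0,0],[1,0,0,0],[0,0,0,0]]'
```

```text
clock: 11.38
position: [0.6186, 0.0768, 0.2322]
tool_rot: [-1.314, 1.571, -2.805]
force: [-0.6, -0.2, -6.2]
grip_width: 0.0089
```

```bash
python3 -m pendant '[[1,0,0,0],[1,0,0,0],[1,0,0,0],[0,0,0,0]]'
```

```text
clock: 11.88
position: [0.6186, 0.0769, 0.2292]
tool_rot: [-0.973, 1.571, -2.464]
force: [0.1, -0.0, -5.3]
grip_width: 0.0092
```

```bash
python3 -m pendant '[[1,0,0,0],[1,0,0,0],[0,0,0,0]]'
```

```text
clock: 12.25
position: [0.6186, 0.0769, 0.2272]
tool_rot: [-1.616, 1.571, -3.107]
force: [0.0, 0.8, -5.0]
grip_width: 0.0091
```

```bash
python3 -m pendant '[[1,0,0,0],[1,0,0,0],[0,0,0,0]]'
```

```text
clock: 12.62
position: [0.6186, 0.0769, 0.2252]
tool_rot: [-1.142, 1.571, -2.633]
force: [-0.4, -0.1, -6.0]
grip_width: 0.0093
```

```bash
python3 -m pendant '[[1,0,0,0],[0,0,0,0]]'
```

```text
clock: 12.88
position: [0.6186, 0.0769, 0.2242]
tool_rot: [-1.769, 1.571, 3.024]
force: [0.4, 0.8, -6.0]
grip_width: 0.0094
```

```bash
python3 -m pendant '[[1,0,0,0],[1,0,0,0],[0,0,0,0]]'
```

```text
clock: 13.25
position: [0.6189, 0.0767, 0.2232]
tool_rot: [1.752, 1.57, 0.261]
force: [-2.6, -1.6, 6.1]
grip_width: 0.009
```

Run:
```python
from ov import *
from workcell import grab_frame,bot
p=np.load("rail.npy");t=bot.observe()["position"]
y=p[2];o=t+[0,0,-.129]+.002*np.array([-np.sin(y),np.cos(y),0])
im=np.ascontiguousarray(grab_frame("side")["img"][:,:,::-1])
draw("side",im,"pics/ov4.png",(280,145,80,75,8),[],p)
```

```text
(no output)
```

View pics/ov4.png

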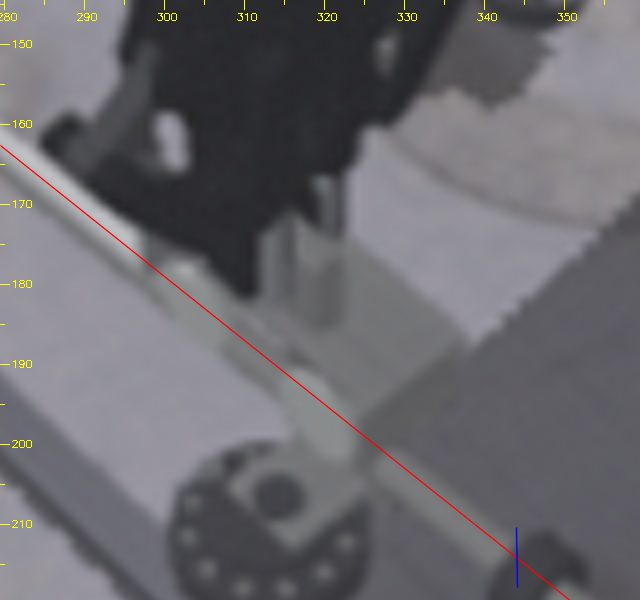

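```bash
python3 -m pendant '[[0,-1,0,0],[0,0,0,0],[0,0,0,0]]' - 20
```

```text
clock: 13.68
position: [0.6185, 0.0767, 0.2232]
tool_rot: [1.64, 1.568, 0.149]
force: [1.1, -1.6, 6.9]
grip_width: 0.0092
```

```bash
python3 -m pendant '[[0.5,0.3,0,0],[0,0,0,0]]'; python3 st.py
```

```text
clock: 13.92
position: [0.6187, 0.0766, 0.223]
tool_rot: [1.67, 1.569, 0.179]
force: [-1.9, -2.4, 11.8]
grip_width: 0.0092
clk 13.93 pos [0.6187 0.0766 0.223 ] F [-1.85 -2.4  11.83] w 0.0092
R cols x [ 0.0022  0.0004 -1.    ] y [0.9968 0.0796 0.0022] z [ 0.0796 -0.9968 -0.0002] yaw of y(deg) 4.57
```

```bash
python3 -m pendant '[[-0.7,-0.2,0,0],[0,0,0,0]]' -0.84 20; python3 st.py; python3 -c "
from workcell import bot;print(bot.observe()['moment'])"
```

```text
clock: 14.18
position: [0.6184, 0.0767, 0.2232]
tool_rot: [1.596, 1.569, 0.105]
force: [1.2, -1.3, 7.1]
grip_width: 0.0089
clk 14.18 pos [0.6184 0.0767 0.2232] F [ 1.17 -1.29  7.09] w 0.0089
R cols x [ 0.0018  0.0002 -1.    ] y [0.9968 0.0797 0.0018] z [ 0.0797 -0.9968 -0.    ] yaw of y(deg) 4.57
[-0.02616479 -0.4175931  -0.06509781]
```

```bash
python3 -m pendant '[[-0.3,0,0,0],[0,0,0,0]]' -0.80 20; python3 -m pendant '[[0,0,0,0]]' -0.79 20; python3 -c "
from workcell import bot;print(bot.observe()['moment'])"
```

```text
clock: 14.42
position: [0.6183, 0.0767, 0.2233]
tool_rot: [1.582, 1.569, 0.091]
force: [3.7, -0.2, 5.6]
grip_width: 0.0091
clock: 14.55
position: [0.6183, 0.0767, 0.2233]
tool_rot: [1.552, 1.569, 0.061]
force: [2.7, -0.8, 6.5]
grip_width: 0.0093
[-0.03933086 -0.71990741 -0.11180289]
```

```bash
python3 -m pendant '[[-0.5,0.3,0,0],[0,0,0,0]]' -0.785 20; python3 -m pendant '[[0,0,0,0]]' -0.78 20; python3 -c "
from workcell import bot;print(bot.observe()['moment'])"
```

```text
clock: 14.8
position: [0.6183, 0.0768, 0.2234]
tool_rot: [1.457, 1.57, -0.034]
force: [3.6, -1.5, 2.6]
grip_width: 0.0095
clock: 14.92
position: [0.6182, 0.0768, 0.2234]
tool_rot: [1.453, 1.57, -0.038]
force: [4.7, -1.0, 3.2]
grip_width: 0.0099
[-0.06252369 -1.01250316 -0.10203389]
```

```bash
python3 -m pendant '[[0,0.6,0,0],[0,0,0,0]]' -0.775 20; python3 -c "
from workcell import bot;print(bot.observe()['moment'])"
```

```text
clock: 15.18
position: [0.6185, 0.0768, 0.2233]
tool_rot: [-1.452, 1.57, -2.943]
force: [0.6, -0.6, 4.3]
grip_width: 0.0094
[-0.02360209 -0.39519786 -0.00667971]
```

```bash
python3 -m pendant '[[0,0,0,0]]' -0.77 20;python3 -m pendant '[[-0.2,0,0,0]]' -0.765 20; python3 -m pendant '[[0,0,0,0]]' -0.76 20
```

```text
clock: 15.3
position: [0.6184, 0.0769, 0.2231]
tool_rot: [-1.513, 1.57, -3.004]
force: [1.7, -1.1, -0.9]
grip_width: 0.0097
clock: 15.42
position: [0.6181, 0.0769, 0.223]
tool_rot: [-1.489, 1.569, -2.979]
force: [1.0, -0.1, -4.4]
grip_width: 0.0101
clock: 15.55
position: [0.6183, 0.077, 0.2232]
tool_rot: [-1.646, 1.57, -3.136]
force: [-0.0, 0.1, -0.3]
grip_width: 0.01
```

```bash
python3 -m pendant '[[0,0,0,0],[0,0,0,0]]' -0.3 20
python3 - <<'E'
from ov import *
from workcell import grab_frame,bot
p=np.load("rail.npy")
im=np.ascontiguousarray(grab_frame("side")["img"][:,:,::-1])
draw("side",im,"pics/r1.png",(240,110,120,110,5.5),[],p)
E
```

```text
clock: 15.8
position: [0.6186, 0.0769, 0.2235]
tool_rot: [-2.374, 1.571, 2.419]
force: [-0.2, 0.7, 0.3]
grip_width: 0.0297
```

View pics/r1.png

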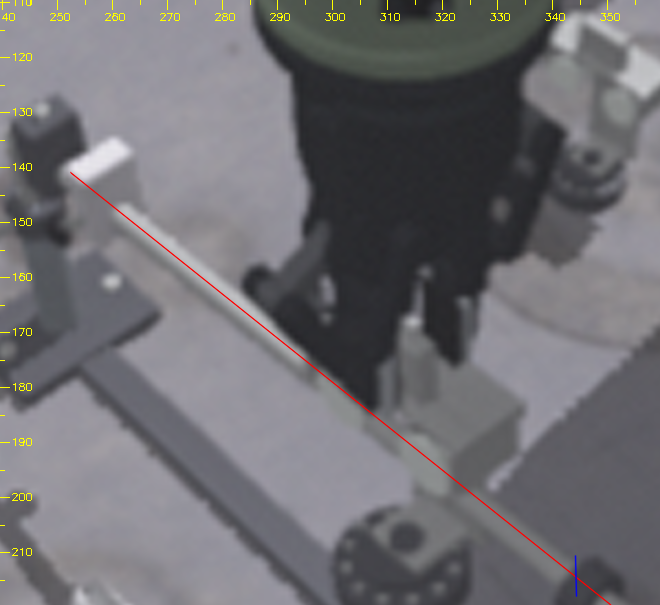

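```bash
python3 -m pendant '[[-8,0,0,0],[-20,0,0,0],[-30,0,0,0],[-20,0,0,0],[0,0,0,0]]' -0.3
python3 - <<'E'
from ov import *
from workcell import grab_frame,bot
p=np.load("rail.npy")
im=np.ascontiguousarray(grab_frame("side")["img"][:,:,::-1])
draw("side",im,"pics/r2.png",(240,90,120,130,4.6),[],p)
E
```

```text
clock: 16.48
position: [0.6192, 0.0768, 0.3033]
tool_rot: [1.725, 1.568, 0.234]
force: [-0.4, 0.1, -1.0]
grip_width: 0.0303
```

View pics/r2.png

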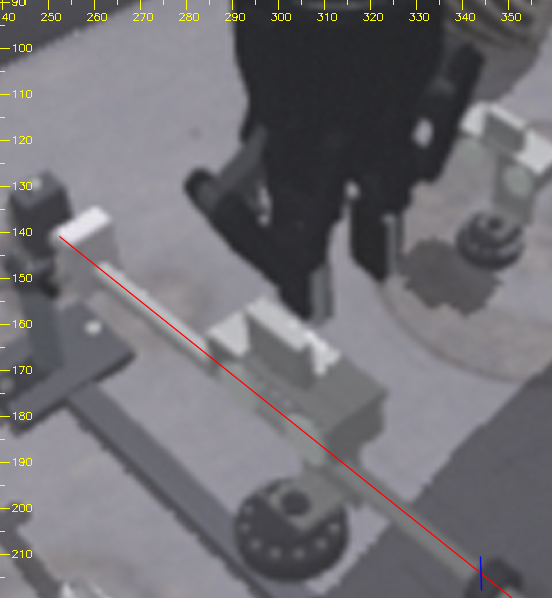

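```bash
python3 -m pendant '[[0,0,0,0],[0,0,0,0],[0,0,0,0],[0,0,0,0],[0,0,0,0],[0,0,0,0],[0,0,0,0],[0,0,0,0],[0,0,0,0],[0,0,0,0],[0,0,0,0],[0,0,0,0]]' -1 60; python3 st.py .6235 .0182 .24 4.56
python3 - <<'E'
from ov import *
from workcell import grab_frame,bot
p=np.load("rail.npy")
for n,b in (("side",(240,90,120,130,4.6)),("top",(280,130,150,100,5))):
    im=np.ascontiguousarray(grab_frame(n)["img"][:,:,::-1])
    draw(n,im,f"pics/r3_{n}.png",b,[],p)
E
```

```text
clock: 18.02
position: [0.6186, 0.0768, 0.3015]
tool_rot: [-0.924, 1.571, -2.415]
force: [-0.8, 0.5, -1.0]
grip_width: 0.0
clk 18.02 pos [0.6186 0.0768 0.3015] F [-0.76  0.48 -0.95] w 0.0
R cols x [-0. -0. -1.] y [ 0.9968  0.0799 -0.    ] z [ 0.0799 -0.9968  0.    ] yaw of y(deg) 4.58
tool shift mm [61.5  0.2 58.8]
turn deg about tool x 0.02
```

View pics/r3_side.png

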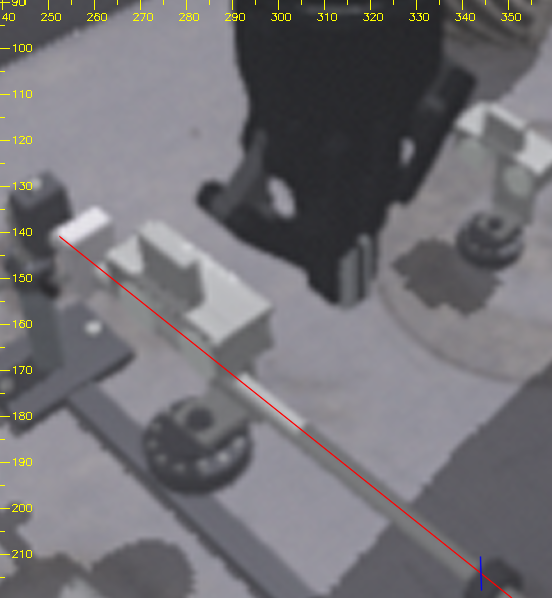

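View pics/r3_top.png

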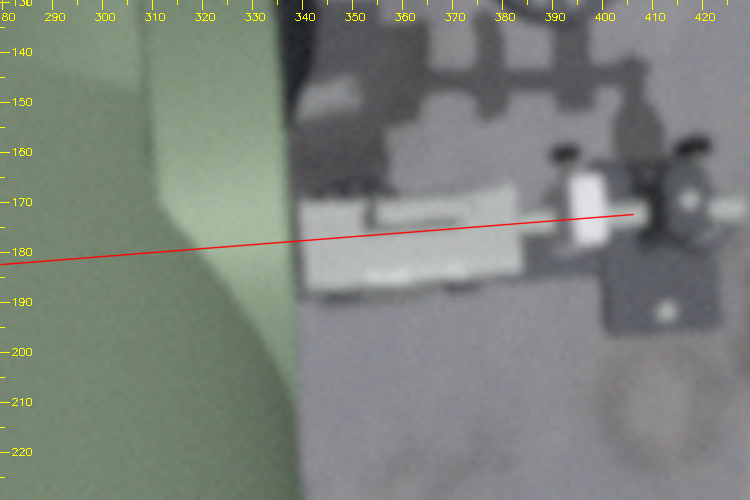

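```bash
python3 -m pendant '[[0,0,0,0],[0,0,0,0],[0,0,0,0],[0,0,0,0],[0,0,0,0],[0,0,0,0]]'
python3 - <<'E'
from ov import *
from workcell import grab_frame,bot
p=np.load("rail.npy")
for n,b in (("side",(235,120,70,75,8)),("top",(330,145,100,60,8))):
    im=np.ascontiguousarray(grab_frame(n)["img"][:,:,::-1])
    zoom(im,f"pics/r4_{n}.png",*b)
E
```

```text
clock: 18.88
position: [0.6186, 0.0768, 0.3015]
tool_rot: [-0.964, 1.571, -2.454]
force: [0.7, 1.3, 0.2]
grip_width: 0.0002
```

View pics/r4_side.png

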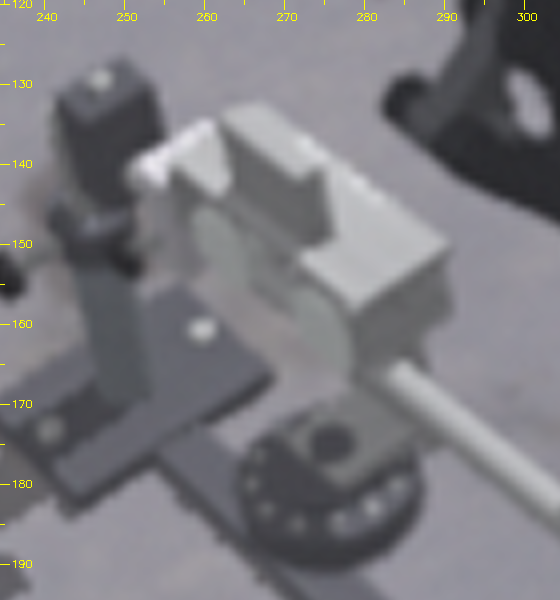

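View pics/r4_top.png

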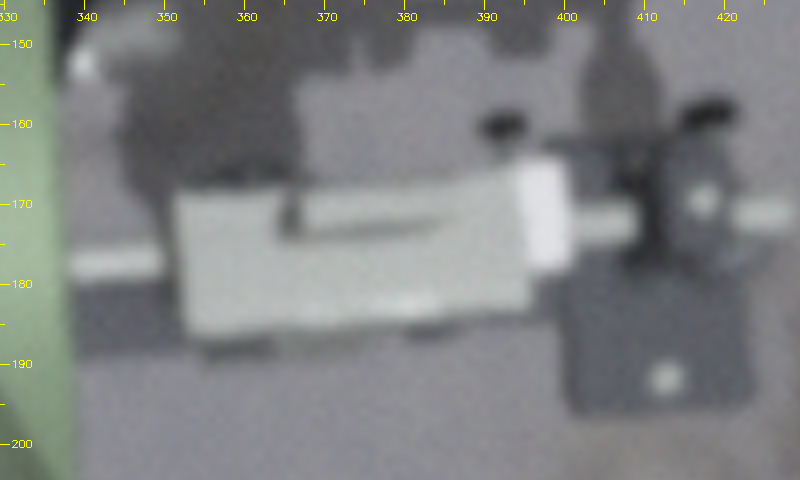

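```bash
python3 - <<'E'
from h import *
from fit2 import P
from scipy.optimize import brentq
p=np.load("rail.npy");p[3]=.170
for x,px in((.010,351.5),(-.026,353)):
    print("top up",brentq(lambda s:proj("top",P(p,s,x,.039))[0][0]-px,-.2,.1))
print("top down",brentq(lambda s:proj("top",P(p,s,-.026,.039))[0][0]-395.7,-.2,.1))
for u in((290.3,149.6,-.026),(279,157.5,.010)):
    print("side up",brentq(lambda s:proj("side",P(p,s,u[2],.039))[0][0]-u[0],-.2,.1))
print("hanger origin+saddle etc");
for s in(-.029,-.0,-.057): print(s,P(p,s,0,.020),P(p,s+.012,0,.020))
E
python3 st.py .6235 .0182 .24 4.56
```

```text
top up -0.03178964469150334
top up -0.031282855021309126
top down -0.12183123659055771
side up -0.032411871320962446
side up -0.02913374503447832
hanger origin+saddle etc
-0.029 [ 0.62711393 -0.02761438  0.18685911] [ 0.62616573 -0.01571784  0.18811345]
-0.0 [0.62482244 0.00113558 0.18989044] [0.62387424 0.01303212 0.19114478]
-0.057 [ 0.62932639 -0.05537296  0.18393232] [ 0.62837819 -0.04347642  0.18518666]
clk 18.98 pos [0.6186 0.0768 0.3015] F [ 0.98 -0.52  0.5 ] w -0.0002
R cols x [-0.  0. -1.] y [ 0.9968  0.0799 -0.    ] z [ 0.0799 -0.9968 -0.    ] yaw of y(deg) 4.58
tool shift mm [61.5  0.2 58.8]
turn deg about tool x 0.02
```

```bash
python3 -m pendant '[[0,0,10,0],[0,0,20,0],[0,0,20,0],[10,0,9,0],[25,0,0,0],[25,0,0,0],[25,0,0,0],[15,0,0,0],[8,0,0,0],[0,0,0,0]]'; python3 st.py .6262 -.0147 .190 4.56;  python3 - <<'E'
from ov import *
from workcell import grab_frame,bot
for n,b in (("side",(255,120,80,75,8)),):
    im=np.ascontiguousarray(grab_frame(n)["img"][:,:,::-1])
    zoom(im,f"pics/r5_{n}.png",*b)
E
```

```text
clock: 20.23
position: [0.6234, 0.018, 0.1934]
tool_rot: [-1.367, 1.571, -2.857]
force: [0.2, 0.4, 0.4]
grip_width: -0.0001
clk 20.23 pos [0.6234 0.018  0.1934] F [0.15 0.38 0.42] w -0.0001
R cols x [-0.0002 -0.0001 -1.    ] y [ 0.9968  0.0799 -0.0002] z [ 0.0799 -0.9968  0.    ] yaw of y(deg) 4.58
tool shift mm [ 3.4  0.2 32.8]
turn deg about tool x 0.02
```

View pics/r5_side.png

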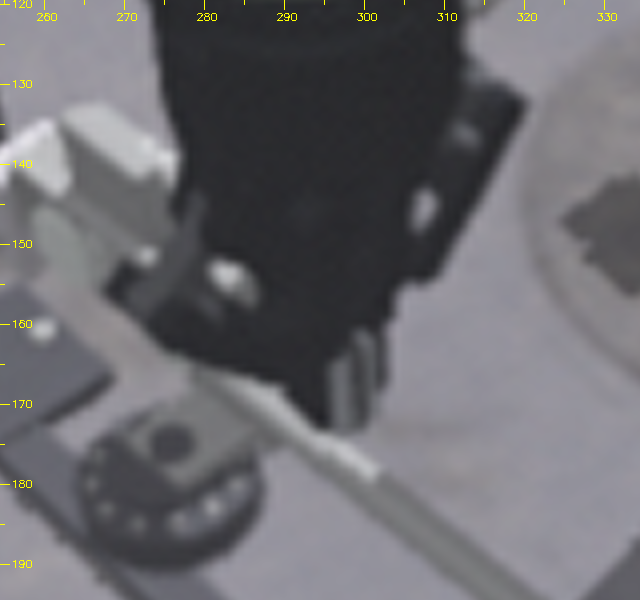

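```bash
python3 -m pendant '[[0.5,0,5,0],[1,0,10,0],[0.7,0,7,0],[0.3,0,3,0],[0,0,0,0]]'
```

```text
clock: 20.9
position: [0.6253, -0.0071, 0.191]
tool_rot: [-2.393, 1.571, 2.399]
force: [0.0, 0.8, 0.2]
grip_width: 0.0003
```

```bash
python3 -m pendant '[[0.2,0,2,0],[0.2,0,2,0],[0.2,0,2,0]]'
```

```text
clock: 21.28
position: [0.6258, -0.0129, 0.1904]
tool_rot: [-0.252, 1.571, -1.743]
force: [0.4, -0.5, -0.7]
grip_width: 0.0002
```

```bash
python3 -m pendant '[[0.1,0,1,0],[0.1,0,1,0]]';python3 -m pendant '[[0.1,0,1,0],[0.1,0,1,0]]'
```

```text
clock: 21.52
position: [0.626, -0.0149, 0.1902]
tool_rot: [-2.039, 1.571, 2.754]
force: [-0.1, -0.7, 0.7]
grip_width: -0.0
clock: 21.78
position: [0.6262, -0.0169, 0.19]
tool_rot: [1.064, 1.571, -0.427]
force: [-0.3, 0.5, -1.0]
grip_width: 0.0002
```

```bash
python3 -m pendant '[[0.1,0,1,0],[0.1,0,1,0]]';python3 -m pendant '[[0.1,0,1,0],[0.1,0,1,0]]'
```

```text
clock: 22.02
position: [0.6263, -0.0189, 0.1898]
tool_rot: [-1.864, 1.571, 2.928]
force: [0.2, 0.5, 0.0]
grip_width: -0.0001
clock: 22.28
position: [0.6265, -0.02, 0.1896]
tool_rot: [3.046, 1.57, 1.556]
force: [-0.2, 6.2, 1.0]
grip_width: 0.0001
```

```bash
python3 -m pendant '[[0.1,0,1,0],[0.1,0,1,0],[0.1,0,1,0]]'
```

```text
clock: 22.65
position: [0.6267, -0.0229, 0.1893]
tool_rot: [-3.137, 1.57, 1.656]
force: [0.2, 5.6, 3.2]
grip_width: 0.0002
```

```bash
python3 -m pendant '[[0.1,0,1,0],[0.1,0,1,0],[0.1,0,1,0],[0.1,0,1,0],[0.1,0,1,0],[0.1,0,1,0]]'
```

```text
clock: 23.4
position: [0.6273, -0.0289, 0.1888]
tool_rot: [3.021, 1.57, 1.531]
force: [-1.2, 4.9, 0.4]
grip_width: 0.0002
```

```bash
python3 -m pendant '[[0.1,0,1,0],[0.1,0,1,0],[0.1,0,1,0],[0.1,0,1,0],[0.1,0,1,0],[0.1,0,1,0],[0.1,0,1,0],[0.1,0,1,0],[0.1,0,1,0],[0.1,0,1,0]]'
```

```text
clock: 24.65
position: [0.628, -0.0388, 0.1877]
tool_rot: [3.1, 1.57, 1.61]
force: [0.0, 5.6, 1.4]
grip_width: 0.0002
```

```bash
python3 -m pendant '[[0.1,0,1,0],[0.1,0,1,0],[0.1,0,1,0]]'
python3 - <<'E'
from ov import *
from workcell import grab_frame,bot
for n,b in (("side",(235,110,80,75,8)),("top",(330,145,100,60,8))):
    im=np.ascontiguousarray(grab_frame(n)["img"][:,:,::-1])
    zoom(im,f"pics/r6_{n}.png",*b)
E
```

```text
clock: 25.02
position: [0.6283, -0.0418, 0.1874]
tool_rot: [2.991, 1.57, 1.501]
force: [-0.0, 5.1, 1.9]
grip_width: -0.0002
```

View pics/r6_top.png

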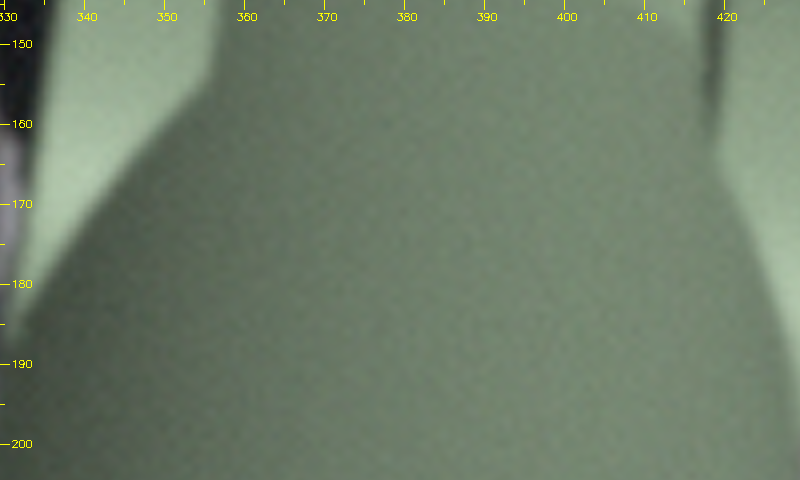

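```bash
python3 -m pendant '[[0.1,0,1,0]]'; python3 -m pendant '[[0.1,0,1,0]]'
```

```text
clock: 25.25
position: [0.6284, -0.0428, 0.1873]
tool_rot: [3.12, 1.57, 1.63]
force: [-1.1, 4.7, 0.8]
grip_width: -0.0005
clock: 25.38
position: [0.6284, -0.0438, 0.1872]
tool_rot: [3.073, 1.57, 1.583]
force: [-0.2, 5.0, 1.5]
grip_width: 0.0001
```

```bash
python3 -m pendant '[[0.1,0,1,0]]'
```

```text
clock: 25.5
position: [0.6285, -0.0447, 0.1871]
tool_rot: [3.077, 1.569, 1.587]
force: [-0.5, 8.7, 1.4]
grip_width: 0.0001
```

```bash
python3 -m pendant '[[0.05,0,0.5,0]]'
```

```text
clock: 25.62
position: [0.6286, -0.0447, 0.1871]
tool_rot: [3.107, 1.569, 1.617]
force: [-1.1, 9.8, 2.6]
grip_width: -0.0
```

```bash
python3 -m pendant '[[0.05,0,0.5,0]]'
```

```text
clock: 25.75
position: [0.6286, -0.0447, 0.187]
tool_rot: [-3.127, 1.568, 1.667]
force: [-0.9, 12.4, 3.1]
grip_width: 0.0005
```

```bash
python3 -m pendant '[[0,0,0.2,0],[0,0,0,0]]'; python3 -m pendant '[[0,0,-2,0],[-0.5,0,-5,0],[-2,0,-15,0],[-3,0,-25,0],[-15,0,-25,0],[-30,0,-25,0],[-40,0,-25,0],[-40,0,-25,0],[-20,0,-15,0],[0,0,0,0]]'
python3 - <<'E'
from ov import *
from workcell import grab_frame,bot
for n,b in (("side",(225,110,80,75,8)),("top",(350,145,90,60,8.5))):
    im=np.ascontiguousarray(grab_frame(n)["img"][:,:,::-1])
    zoom(im,f"pics/r7_{n}.png",*b); cv2.imwrite(f"pics/r7f_{n}.png",im)
E
```

```text
clock: 26.0
position: [0.6286, -0.0447, 0.1871]
tool_rot: [3.141, 1.568, 1.652]
force: [-1.5, 11.9, 3.3]
grip_width: -0.0004
clock: 27.25
position: [0.6157, 0.1166, 0.3388]
tool_rot: [1.978, 1.568, 0.489]
force: [1.1, -1.0, -1.3]
grip_width: -0.0001
```

View pics/r7_side.png

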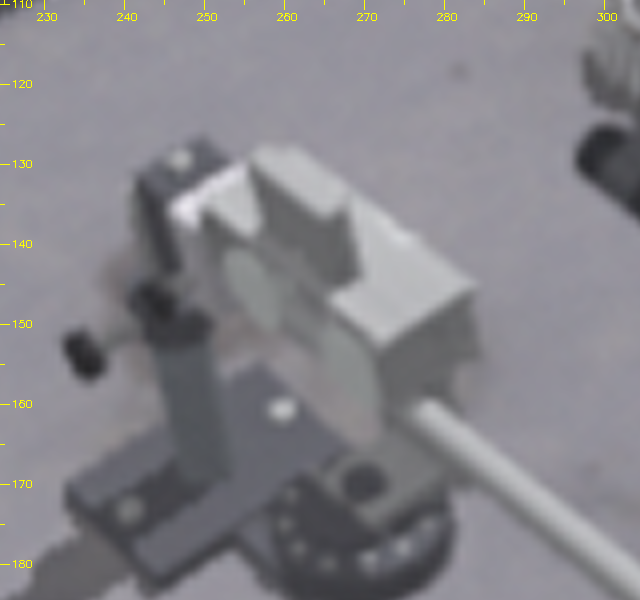

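View pics/r7_top.png

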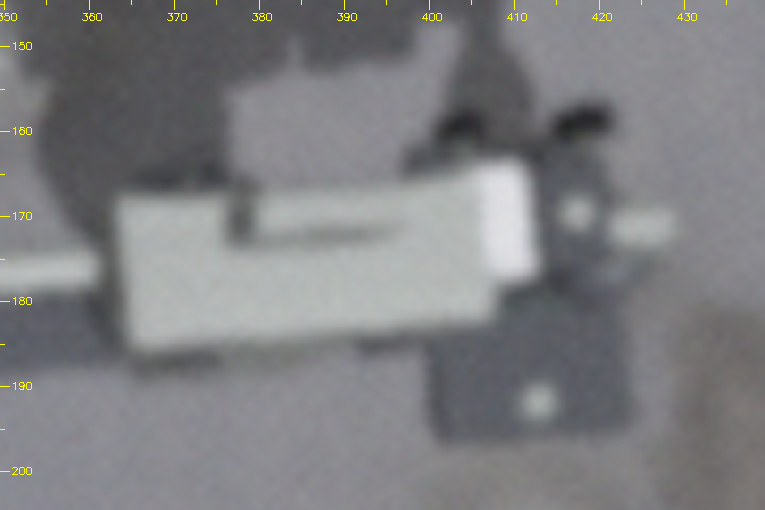

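View pics/r7f_side.png

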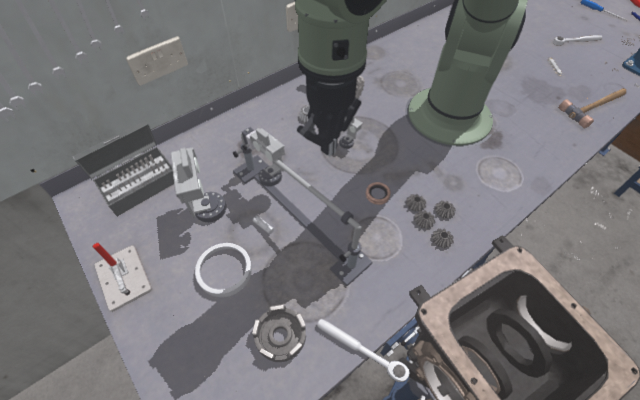

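```bash
python3 -m pendant '[[0,0,0,0],[0,0,0,0]]'; python3 -c "
from workcell import job_done;print(job_done())"
```

```text
clock: 27.6
position: [0.6155, 0.114, 0.3369]
tool_rot: [-1.142, 1.57, -2.633]
force: [-0.1, -0.3, -0.1]
grip_width: 0.0001
the job is handed in; nothing more can be done
None
```

I picked up the middle-sized hanger, hung it on the upper part of the bar and let it roll down to the stop. I then pushed hanger and stop until the stop was home, backed away, and handed in at about 27.6 s.

- **Hanging:** I hung it with the saddle at about stand y +75 mm. The bar's height came out near 170 mm at the middle. The most the bar carried while I felt for it was about 18 N, weight included. I eased the grip open in small steps rather than letting go at once, because the hanger did not turn in the pads when I pressed lightly. One reading in between showed the force swinging to -4 N before it settled at 0.
- **Rolling:** It had started rolling by the first picture after the fingers were lifted clear. A later picture showed it resting against the stop.
- **Push:** It took about 5–6 N to slide. After about 25 mm it stopped dead while the force rose to about 12 N, which I took as the stop being home.
- **Last checks:** In the last top picture the stop had moved about 12 pixels (roughly 26 mm) and shows no visible gap to the end block. Hanger and stop are in contact. The tool touches nothing and reads zero force. In the final side picture the other parts look to be in their places. I judged that by eye, not by measurement.
- **Disagreement:** The first camera fit of the rail disagreed between the two views by a few millimetres. I relied on touch for the height, and it came out 2 mm lower than the later fit.

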